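Roll the sample jar up to the lamp reader and start the reading

TASK

With your fingers, push the jar lying in the sloped gutter uphill from behind until it drops into the blue seat against the lamp reader and stays there without rolling back, then press the green button fully down once the jar is in place and let it go. Only push the jar: do not take it between the fingers or lift it. Leave the red button and everything else on the bench alone.

Things in the scene. Friction and masses are not known exactly. Their poses are not given: they have to be found in the camera images.
- jar: capped sample jar lying across the gutter: cylinder 56 mm in diameter, 100 mm long, about 0.2 kg, white with a yellow band and a blue cap. Origin: the jar's centre; y axis: the cylinder's axis, towards the cap; x and z turn as it rolls. Starts at the gutter's low end against two orange stubs (centre at x = -190, z = 28 mm in the gutter's frame); rolls back down if let go on the slope
- chute: fixed straight aluminium gutter, 106 mm wide inside, sloping 0.14 rad. x axis: uphill along its floor, y: level across, z: square to the floor; origin: on the floor, mid-width, at the slope's upper edge (crest), 58 mm above the table. Sloped floor from x = -233 to 0 mm; side walls 4 mm thick, 22 mm above the floor
- low_end (a point): middle of the floor's lower end (x = -233 mm in the gutter's frame); the gutter is open here. An orange stub stands in each corner (12 x 12 mm, 34 mm high, x = -230 to -218 mm); the 82 mm gap between them lets fingers reach the back of the jar from behind. A grey base plate 130 mm wide, 8 mm thick, lies under the gutter
- seat (a point): where the jar's centre finally lies (within 2 mm along the gutter): x = 18, z = 22 mm in the gutter's frame. Past the crest the floor steps down 6 mm into the blue seat, 47 mm long, ended by the face of the lamp reader (grey block, blue top, lit window, 114 mm wide, its top 69 mm above the floor), which is the stop. The step keeps the jar from rolling back
- jar_cap (a point): point on the jar's axis, 30 mm from its centre towards the cap
- jar_foot (a point): point on the jar's axis, 30 mm from its centre away from the cap
- read_button (a joint): travel of the green push button, 0 = up, 0.006 m = fully down; springs back; fully down takes 5 N
- read_button_top (a point): centre of the top face of the green push button (36 mm across, top 22 mm above the table, in a white round housing 52 mm across standing on the table, pressed straight down)
- lamp_button (a joint): travel of the red push button, 0 = up, 0.006 m = fully down
- lamp_button_top (a point): centre of the top face of the red push button, same sizes as the green one; they stand on opposite sides of the table, either way round
- cup_a: small open white plastic cup, 64 mm across the rim, 65 mm high; origin at the centre of its underside; to be left alone
- cup_b: same as cup_a; origin at the centre of its underside; to be left alone
- cup_c: same as cup_a; origin at the centre of its underside; to be left alone
- spare_jar: jar like the one in the gutter, but standing upright, 56 mm across, 100 mm high; origin at the centre of its underside; to be left alone
- wash_bottle: clear bottle with red cap, 64 mm across, 170 mm high; origin at the centre of its underside; to be left alone
- weight: brass balance weight with a knob, 44 mm across, 66 mm high; origin at the centre of its underside; to be left alone
- spatula: black-handled spatula lying flat, 160 mm long along its x axis; origin near its middle, on its underside; to be left alone
Things that resemble listed ones, but are neither listed nor needed, are in the scene too. What is shaped like the part that bears lamp_button but brown or purple is not meant. Leave any pink or turquoise look-alike of the jar alone.

How it is judged:
By the outcome, as a careful person would: the job done as asked, in the order asked, and still so for the second after the job is handed in, with the robot touching nothing.
It also fails if it takes over 48 s, if anything falls off the work surface, if the arm or the gripper's body presses on something with over 40 N, if the wrist force passes 120 N, or if a joint passes its speed limit or range.

ROBOT

A 6-joint arm with a two-finger parallel gripper is mounted at the origin on the work surface. World frame = base frame: x ahead of the robot, y to its left, z up, the work surface at z = 0. Lengths are in mm, angles in rad, forces in N, time in s.
With the tool pointing down it reaches from about 350 to 975 mm from the base axis. Payload 4.9 kg.
Tool frame: the origin (TCP) lies midway between the tips of the shut fingers; the grasp point (between the pads) lies 19 mm behind it; z points along the fingers, y is the direction in which the jaws open and shut (so a half turn about z gives the same grasp; the last joint's range is limited). The gripper opens to 85 mm and grips with 20 to 120 N. Pads are 22 mm wide; open, the fingers measure 114 mm over their backs; the gripper's body (76 mm by 85 mm) begins 54 mm behind the grasp point. The pads swing forward as they close: fully open they stand 13 mm farther back than shut.
Start: joints at [1, 0.053, 1.613, -0, 1.476, -0.119], TCP at [272.853, 562.274, 231.304] pointing down, gripper open.
Joint ranges: [-3.01, 3.01], [-1.01, 2.22], [0.06, 2.58], [-1.02, 4.17], [0.09, 2.62], [-3.14, 3.14]. Speed limits (rad/s): [2.57, 2.57, 3.14, 3.14, 3.14, 3.14].

INTERFACE

Orientations are given as a rotation vector (axis times angle).
In Python, from workcell import * gives the robot as it stands.
- The arm moves only by the tool apply_moves, never from a script. Its argument "deltas" is one flat list of numbers, 5 for each row, row after row: the finger opening in mm, from 0 to 85.4, then the shift along the tool's x, y, z in mm, then the turn about the tool's z in degrees. In form: [gripper, x, y, z, roll, gripper, x, y, z, roll, ...]. A call has 1 to 10 rows; each row shifts and turns the commanded pose from where the row before left it, along the tool's axes as they then stand; what a row does not reach is not made up. A row lasts 1/8 s, in which the tool goes at most 62.5 mm and 10.7 degrees, less where a joint would pass 70% of its speed; a pose out of reach is approached as far as the arm can. A call is refused whole if a number of a shift passes 62.5 or a number of a turn 10.7, either way. A call with a gripper value outside its range is refused whole. The fingers move at their own pace and stop on an object; "force" is the grip in N (left out, the last holds). Time passes only in rows, so rows that do not move let the fingers close. It gives the time, the measured TCP pose, the force and the opening at its end, in the units of the state.
- get_obs(): the state, without advancing time (a new reading comes with each control period).
- snapshot(name): name is "scene" or "top" or "wrist"; returns a dict with "pixels" (384x512x3 uint8, blue, green, red), "camera_matrix" (3x3 intrinsics, pixels), "extrinsics" (4x4, takes a point from camera to world coordinates); the wrist camera has in their place "T_tool_cam" (4x4, takes a point from camera to tool coordinates, whose origin is the TCP and whose axes are the flange's). Camera axes: x right, y down, z forward; pixel columns grow to the right and rows downward; lengths in mm; the calibration is good to about 2 mm. A picture is of the moment at which its call begins: read the wrist's pose just before it. There is no depth.
- sign_off(): hands the job in, once; it reports no verdict.
The state is a dict: "clock": time; "qpos": joint angles; "joint_velocities": joint speeds; "effort": joint torques, N m; "tcp_pos": TCP position; "tool_rot": TCP orientation; "ft_force": force on the tool from outside, world axes, zero at the start; "torque": the same for the moment, N m; "grip_width": opening from 0.0 (shut) to 1.0 (fully open).
Only numpy, scipy, OpenCV 4.12 (cv2) and the standard library are available. Lean on these libraries where they do the work, as an engineer would, in place of code of your own. Each camera call takes 0.05 s, during which the arm holds its last target.

## Working session

There is one attempt and no reset: what is moved stays moved. The work goes in short steps, Python scripts to look and compute and a tool call to move; the robot and the scene stay as the last step left them, time stands still between calls to the robot, and variables do not carry over. Pictures are saved under pics/ and viewed, and the job is handed in when it is done.

Besides the shell and the picture viewer there is one more tool, called after "Emit:" as name(argument=value, ...) on one line, values as JSON. apply_moves: Moves the arm, as the interface text tells. Its arguments: {"type":"object","properties":{"deltas":{"type":"array","items":{"type":"number"}},"force":{"type":"number"}},"required":["deltas"]}

```bash
mkdir -p pics; ls; python3 - <<'E'
from workcell import *
import cv2
o=get_obs(); print({k:o[k] for k in o})
for n in("scene","top"):
    s=snapshot(n); cv2.imwrite(f"pics/{n}0.png",s["pixels"]); 
    import numpy as np
    np.savez(f"{n}.npz",K=s["camera_matrix"],E=s["extrinsics"]); print(s["camera_matrix"],s["extrinsics"])
E
```

```text
pics
{'clock': 0.0, 'qpos': array([ 9.99984697e-01,  5.33887516e-02,  1.61432218e+00,  1.84691232e-05,
        1.47601029e+00, -1.18997090e-01]), 'joint_velocities': array([0.00125939, 0.00201224, 0.00296808, 0.00048766, 0.00154631,
       0.00202731]), 'effort': array([ 1.99231792e-03, -3.93678331e+01, -3.70180535e+01,  1.12095561e-04,
        6.80013283e-03,  9.23419975e-06]), 'tcp_pos': array([272.52052452, 561.74804923, 230.02642387]), 'tool_rot': array([-0.70352472, -3.06104843,  0.00313614]), 'ft_force': array([ 0.25612945, -0.55121026, -0.07890065]), 'torque': array([-0.04546306,  0.0081023 ,  0.02276898]), 'grip_width': 0.9998013154245662}
[[385.50311826   0.         259.94400382]
 [  0.         385.50311826 196.28344008]
 [  0.           0.           1.        ]] [[-7.50214736e-01  4.63631961e-01 -4.71405615e-01  1.12569990e+03]
 [ 6.61100657e-01  5.13982737e-01 -5.46596439e-01  6.06087147e+02]
 [-1.11252304e-02 -7.21711265e-01 -6.92104818e-01  9.36849354e+02]
 [ 0.00000000e+00  0.00000000e+00  0.00000000e+00  1.00000000e+00]]
[[493.5307139    0.         251.17649559]
 [  0.         493.5307139  190.35343741]
 [  0.           0.           1.        ]] [[-2.33757805e-02 -9.81853787e-01  1.88193289e-01  3.07128623e+02]
 [-9.99491140e-01  2.70391086e-02  1.69217811e-02 -6.03072835e+01]
 [-2.17032937e-02 -1.87701965e-01 -9.81986222e-01  1.47699038e+03]
 [ 0.00000000e+00  0.00000000e+00  0.00000000e+00  1.00000000e+00]]
```

View pics/top0.png

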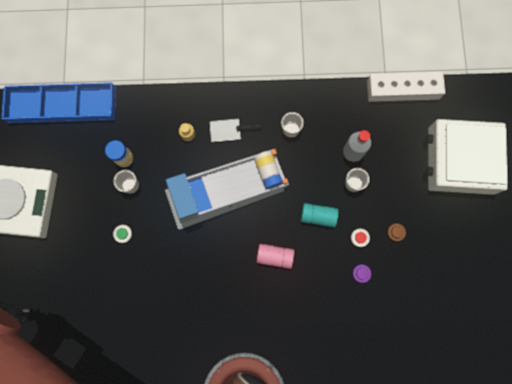

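View pics/scene0.png

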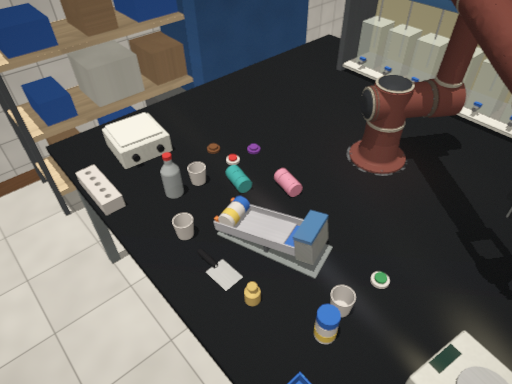

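```bash
cat > h.py <<'E'
import numpy as np, cv2
def ray(n,u,v,z):
    d=np.load(f"{n}.npz"); K,E=d["K"],d["E"]
    r=E[:3,:3]@np.linalg.inv(K)@np.array([u,v,1.]); c=E[:3,3]
    return (c+r*(z-c[2])/r[2])
def proj(n,p):
    d=np.load(f"{n}.npz"); K,E=d["K"],d["E"]
    q=E[:3,:3].T@(np.array(p,float)-E[:3,3]); q=K@q; return q[:2]/q[2]
E
python3 - <<'E'
from h import *
for n,(a,b,c,d) in {"top":(155,140,300,235),"scene":(205,185,340,275)}.items():
    im=cv2.imread(f"pics/{n}0.png"); hsv=cv2.cvtColor(im,cv2.COLOR_BGR2HSV)
    cv2.imwrite(f"pics/{n}crop.png",cv2.resize(im[b:d,a:c],None,fx=5.5,fy=5.5,interpolation=cv2.INTER_CUBIC))
    for name,lo,hi in[("orange",(5,150,120),(18,255,255)),("green",(50,120,60),(80,255,255)),("red",(172,150,80),(180,255,255)),("red2",(0,150,80),(4,255,255)),("blue",(100,120,50),(120,255,255)),("yellow",(19,100,120),(32,255,255))]:
        m=cv2.inRange(hsv,lo,hi); k,l,st,ce=cv2.connectedComponentsWithStats(m)
        for i in range(1,k):
            if st[i,4]>8: print(n,name,st[i],ce[i].round(1))
print(ray("top",122.5,233.5,22))
E
```

```text
top orange [273 150   4   6  19] [274.3 152.2]
top orange [284 178   4   5  15] [285.5 180.3]
top green [117 229  10   9  69] [121.4 233.2]
top red2 [359 130  12  12 103] [364.2 135.1]
top red2 [356 233  10  10  79] [360.4 237.3]
top blue [   1   83  115   41 4209] [ 58.  103.2]
top blue [104 140  22  20 361] [114.7 149.6]
top blue [264 175  18  13 157] [272.4 180.9]
top blue [188 178  23  34 436] [199.1 194.5]
top yellow [179 123  15  15 182] [185.9 130.1]
top yellow [256 155  19  13 141] [264.6 160.3]
scene orange [214 216   4   5  17] [215.7 217.9]
scene green [375 272  12  11  97] [380.4 277.4]
scene red2 [162 152  10   9  65] [166.6 156. ]
scene red2 [229 154   8   7  47] [232.2 156.8]
scene blue [ 114    0  194   90 9545] [225.9  30.8]
scene blue [414   0  43  12 229] [439.4   3.5]
scene blue [   0    4   58   54 2289] [23.9 30.5]
scene blue [360  57   6   4  17] [362.5  58.3]
scene blue [385  66   6   5  18] [387.4  68.2]
scene blue [  22   77   55   49 1615] [ 49.5 100.2]
scene blue [412  77   7   5  22] [414.7  79. ]
scene blue [474 102   8   5  26] [477.5 103.8]
scene blue [ 98 106  38  19 242] [115.5 115.1]
scene blue [234 195  16  16 114] [242.6 200.9]
scene blue [285 210  43  36 603] [309.2 225.9]
scene blue [316 303  25  27 513] [327.9 316.2]
scene blue [287 371  25  13 175] [299.1 379. ]
scene yellow [222 208  18  16 119] [231.9 213.8]
scene yellow [244 281  17  25 327] [251.8 293.4]
scene yellow [314 326  23  17 120] [323.4 337.1]
[466.07689887 349.89371545  22.        ]
```

```bash
ls pics
```

```text
scene0.png
scenecrop.png
top0.png
topcrop.png
```

View pics/topcrop.png

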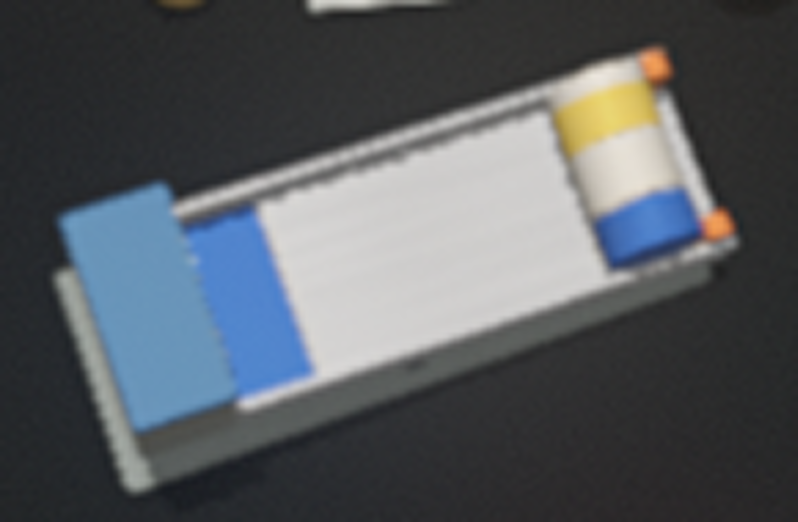

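View pics/scenecrop.png

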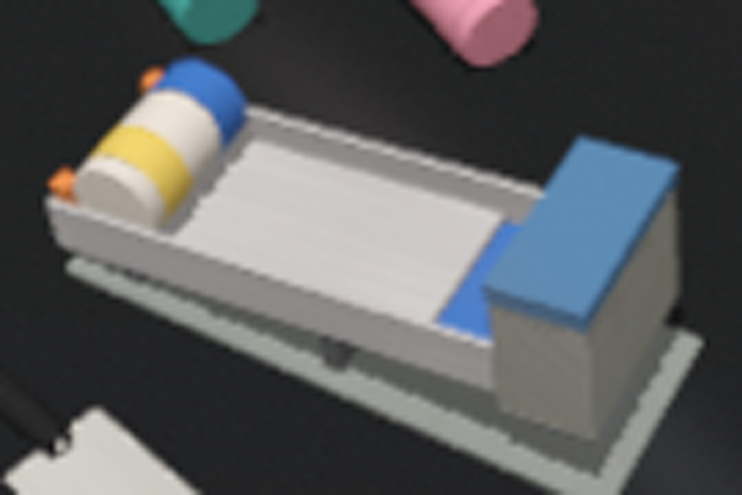

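```bash
python3 - <<'E'
from h import *
from scipy.optimize import least_squares
from scipy.spatial.transform import Rotation as R
A=.14
def g2w(q,p):
    x,y,z=p; px=x*np.cos(A)-z*np.sin(A); pz=58+x*np.sin(A)+z*np.cos(A); c,s=np.cos(q[2]),np.sin(q[2])
    return np.array([q[0]+c*px-s*y,q[1]+s*px+c*y,pz])
t=lambda u,v:(155+(u+.5)/5.5-.5,140+(v+.5)/5.5-.5)
s_=lambda u,v:(205+(u+.5)/5.5-.5,185+(v+.5)/5.5-.5)
obs=[("top",t(655,65),(-224,-47,34)),("top",t(717,222),(-224,47,34)),
("top",t(310,373),(0,53,0)),("top",t(256,207),(0,-50,0))]
# y sign: y = z x x ; check both
for sg in(1,-1):
    f=lambda q:np.concatenate([proj(n,g2w(q,np.array(p)*[1,sg,1]))-uv for n,uv,p in obs])
    r=least_squares(f,[600,100,1.8]); print(sg,r.x,r.fun.round(1))
    if abs(r.fun).max()<5: q=r.x
np.save("q.npy",q)
for nm,p in dict(stubA=(-224,-47,34),stubB=(-224,47,34),rt=(46,57,69),rt2=(46,-57,69),crest1=(0,53,0),crest2=(0,-53,0)).items():
    print(nm,g2w(q,p).round(1),[proj(n,g2w(q,p)).round(1) for n in("top","scene")])
print("low",g2w(q,(-233,0,0)),"jar",g2w(q,(-190,0,28)),"seat",g2w(q,(18,0,22)))
print("green",ray("top",121.8,233.5,22),ray("scene",380.4,277.2,22))
from workcell import *
o=get_obs(); print(R.from_rotvec(o["tool_rot"]).as_matrix().round(3))
for u,v in[t(58,215),t(165,183),t(237,390),t(135,432)]: print(ray("top",u,v,133))
E
```

```text
1 [579.10617729  95.92379009   1.88955554] [-0.3 -0.1 -0.5  0.5  1.1  1.  -0.3 -1.3]
-1 [577.40677845  95.2058051    1.90288689] [ 10.8  28.6 -11.9 -29.  -10.4 -31.8  11.1  30.7]
stubA [ 694.7 -104.5   60.4] [array([273.4, 151.3]), array([216., 218.])]
stubB [ 605.5 -133.9   60.4] [array([284.4, 180.4]), array([232.6, 199.7])]
rt [513.7 112.2 132.7] [array([197.5, 210. ]), array([308.9, 211.1])]
rt2 [622.  147.9 132.7] [array([184.7, 172.1]), array([290.9, 237.4])]
crest1 [528.8  79.3  58. ] [array([212.1, 208.4]), array([295.7, 224.7])]
crest2 [629.4 112.5  58. ] [array([200.5, 175. ]), array([279.3, 248.5])]
low [ 651.4112783  -123.1740002    25.48645429] jar [639.29189232 -86.4500257   59.21285611] seat [574.48246211 109.93449978  82.29652798]
green [466.13042244 351.9842273   22.        ] [468.50213301 355.36944039  22.        ]
[[-0.9    0.437 -0.001]
 [ 0.437  0.9   -0.002]
 [ 0.    -0.002 -1.   ]]
[604.54642663 202.66195873 133.        ]
[619.68609032 148.13387897 133.        ]
[512.20129806 111.70755509 133.        ]
[492.3244041  162.93187439 133.        ]
```

Emit:
apply_moves(deltas=[30,0,0,0,9.2,30,0,0,0,9.2,30,0,0,0,9.2,30,0,0,0,9.2,30,0,0,0,9.0], force=20)

```text
clock: 0.72
tcp_pos: [272.6, 562.0, 230.6]
tool_rot: [1.846, 2.542, -0.002]
ft_force: [-0.3, 0.3, -0.5]
grip_width: 0.349
```

```bash
cat > m.py <<'E'
from h import *
import sys
from scipy.spatial.transform import Rotation as R
from workcell import *
def d(target):
    o=get_obs(); M=R.from_rotvec(o["tool_rot"]).as_matrix()
    print(o["clock"],o["tcp_pos"].round(1),"yaw",np.degrees(np.arctan2(M[1,0],M[0,0])).round(2),"F",o["ft_force"].round(1),"grip",round(o["grip_width"],3))
    if target: print("tool delta",(M.T@(np.array(target)-o["tcp_pos"])).round(1))
if __name__=="__main__": d([float(a) for a in sys.argv[1:]])
E
python3 m.py 660.5 -150.1 230
```

```text
0.725 [272.6 562.  230.6] yaw 108.02 F [-0.3  0.3 -0.5] grip 0.349
tool delta [-797.1  148.6    1. ]
```

Emit:
apply_moves(deltas=[30,-57,10.6,0,0,30,-57,10.6,0,0,30,-57,10.6,0,0,30,-57,10.6,0,0,30,-57,10.6,0,0,30,-57,10.6,0,0,30,-57,10.6,0,0,30,-57,10.6,0,0,30,-57,10.6,0,0,30,-57,10.6,0,0])

```text
clock: 1.98
tcp_pos: [553.0, 52.7, 230.9]
tool_rot: [-1.84, -2.546, 0.0]
ft_force: [0.8, -0.4, 1.1]
grip_width: 0.352
```

```bash
python3 m.py 660.5 -150.1 130
```

```text
1.975 [553.   52.7 230.9] yaw 108.3 F [ 0.8 -0.4  1.1] grip 0.352
tool delta [-226.3   38.4  100.8]
```

Emit:
apply_moves(deltas=[30,-57,9.6,0,0,30,-57,9.6,0,0,30,-57,9.6,0,0,30,-55,9.6,0,0,30,0,0,50,0,30,0,0,50,0,30,0,0,0,0])

```text
clock: 2.85
tcp_pos: [656.1, -146.9, 124.7]
tool_rot: [-1.833, -2.537, 0.006]
ft_force: [0.4, 0.1, 0.7]
grip_width: 0.35
```

```bash
python3 m.py 660.5 -150.1 45; python3 - <<'E'
from workcell import *
import cv2
for n in("wrist","scene","top"):
    s=snapshot(n); im=s["pixels"]; 
    if n!="wrist": cx,cy=(215,220) if n=="scene" else (280,168); im=cv2.resize(im[cy-60:cy+60,cx-80:cx+80],None,fx=4,fy=4,interpolation=cv2.INTER_CUBIC)
    cv2.imwrite(f"pics/{n}1.png",im)
E
```

```text
2.85 [ 656.1 -146.9  124.7] yaw 108.29 F [0.4 0.1 0.7] grip 0.35
tool delta [-5.   4.  79.6]
```

View pics/wrist1.png

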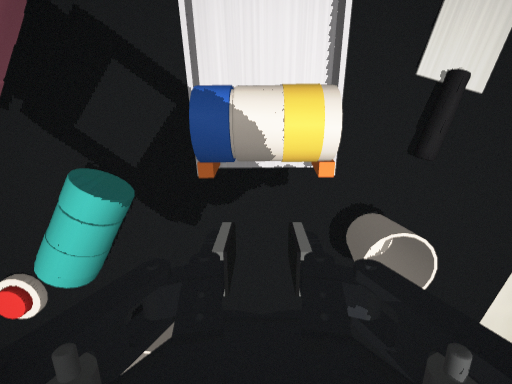

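View pics/scene1.png

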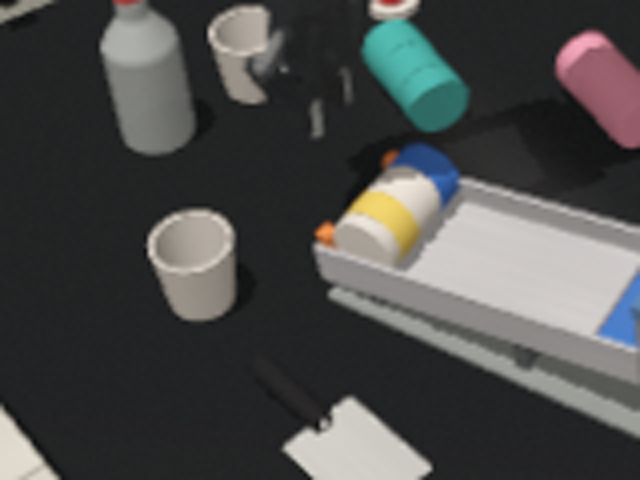

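View pics/top1.png

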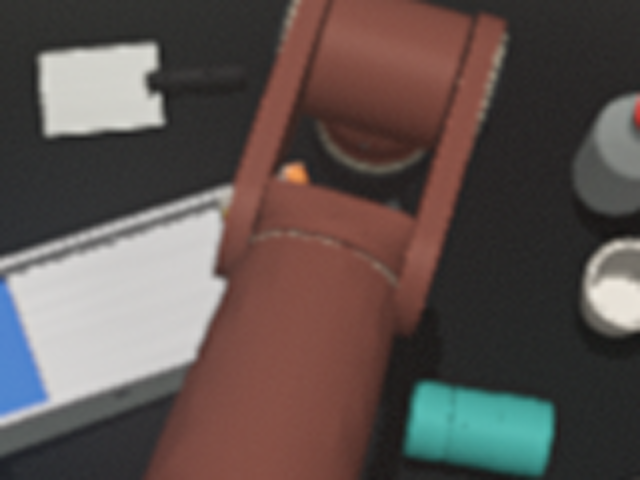

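Emit:
apply_moves(deltas=[30,-5,4,0,0,30,0,0,40,0,30,0,0,40,0,30,0,0,0,0,30,0,0,0,0])

```text
clock: 3.62
tcp_pos: [667.2, -152.1, 54.1]
tool_rot: [1.837, 2.544, 0.002]
ft_force: [-0.1, 0.2, 0.5]
grip_width: 0.352
```

```bash
python3 m.py 660.5 -150.1 45; python3 - <<'E'
from workcell import *
import cv2
for n in("wrist","scene"):
    s=snapshot(n); im=s["pixels"]; 
    if n!="wrist": cx,cy=(215,220) if n=="scene" else (280,168); im=cv2.resize(im[cy-60:cy+60,cx-80:cx+80],None,fx=4,fy=4,interpolation=cv2.INTER_CUBIC)
    cv2.imwrite(f"pics/{n}2.png",im)
E
```

```text
3.625 [ 667.2 -152.1   54.1] yaw 108.32 F [-0.1  0.2  0.5] grip 0.352
tool delta [ 4.  -5.8  9.1]
```

View pics/wrist2.png

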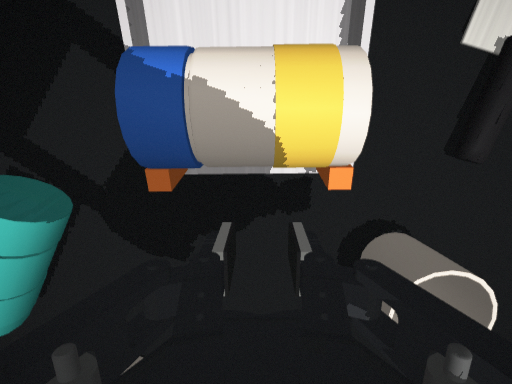

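View pics/scene2.png

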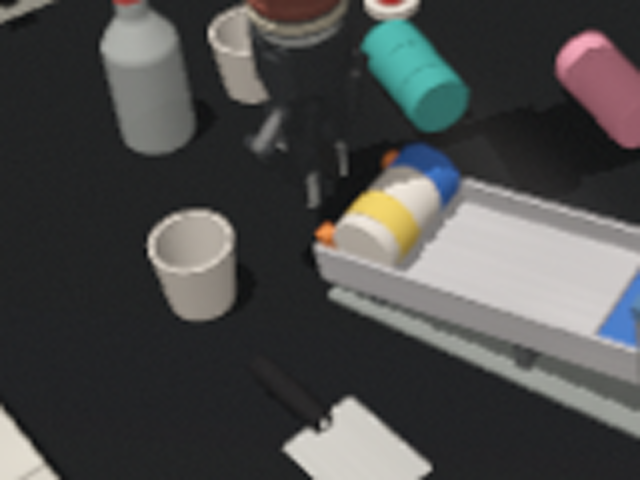

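Emit:
apply_moves(deltas=[30,0,-5.5,0,0,30,0,0,9,0,30,0,0,0,0,30,0,0,0,0])

```text
clock: 4.22
tcp_pos: [660.0, -153.2, 41.9]
tool_rot: [-1.839, -2.546, 0.0]
ft_force: [0.4, 0.3, 1.0]
grip_width: 0.352
```

```bash
python3 m.py 647.3 -110.5 44; sleep 0; python3 m.py
```

```text
4.225 [ 660.  -153.2   41.9] yaw 108.31 F [0.4 0.3 1. ] grip 0.352
tool delta [44.5  1.4 -2.1]
4.225 [ 660.  -153.2   41.9] yaw 108.31 F [0.4 0.3 1. ] grip 0.352
```

Emit:
apply_moves(deltas=[30,10,0,0,0,30,10,0,-1,0,30,8,0,-1,0,30,6,0,-1,0,30,6,0,-1,0,30,6,0,-1,0,30,0,0,0,0])

```text
clock: 5.1
tcp_pos: [647.0, -110.3, 49.1]
tool_rot: [1.837, 2.544, 0.001]
ft_force: [1.0, -3.1, 2.0]
grip_width: 0.354
```

```bash
python3 m.py;  python3 - <<'E'
from workcell import *
import cv2
for n in("wrist","scene"):
    s=snapshot(n); im=s["pixels"]; 
    if n!="wrist": cx,cy=(235,220) if n=="scene" else (280,168); im=cv2.resize(im[cy-60:cy+60,cx-80:cx+80],None,fx=4,fy=4,interpolation=cv2.INTER_CUBIC)
    cv2.imwrite(f"pics/{n}3.png",im)
E
```

```text
5.1 [ 647.  -110.3   49.1] yaw 108.33 F [ 1.  -3.1  2. ] grip 0.354
```

View pics/wrist3.png

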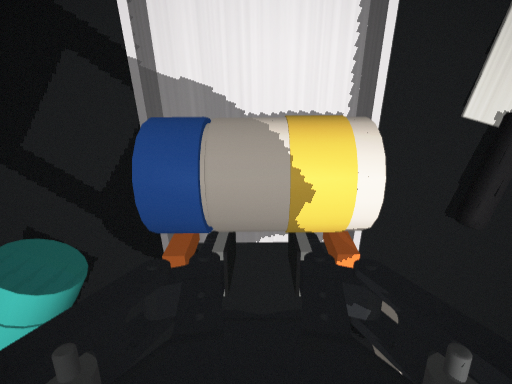

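View pics/scene3.png

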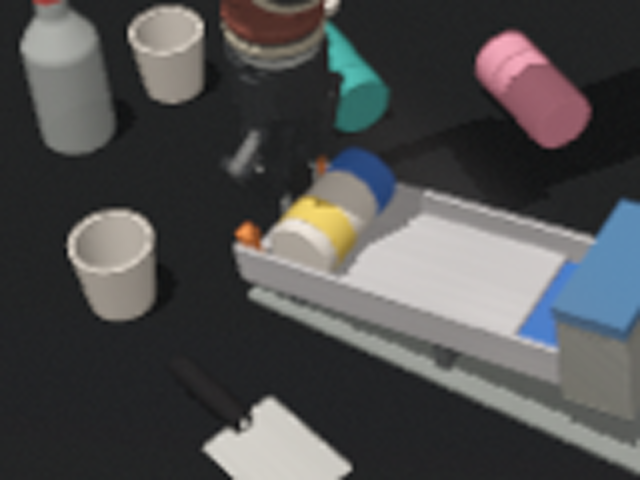

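Emit:
apply_moves(deltas=[30,5,0,-0.2,0,30,8,0,-0.7,0,30,9,0,-1.2,0,30,9,0,-1.2,0,30,9,0,-1.2,0,30,9,0,-1.2,0,30,9,0,-1.2,0,30,9,0,-1.2,0,30,9,0,-1.3,0,30,9,0,-1.3,0])

```text
clock: 6.45
tcp_pos: [621.9, -31.2, 61.0]
tool_rot: [1.835, 2.539, 0.0]
ft_force: [3.3, -9.2, 7.7]
grip_width: 0.352
```

```bash
python3 m.py;  python3 - <<'E'
from workcell import *
import cv2
for n in("wrist","scene"):
    s=snapshot(n); im=s["pixels"]; 
    if n!="wrist": cx,cy=(265,230) if n=="scene" else (280,168); im=cv2.resize(im[cy-60:cy+60,cx-80:cx+80],None,fx=4,fy=4,interpolation=cv2.INTER_CUBIC)
    cv2.imwrite(f"pics/{n}4.png",im)
E
```

```text
6.45 [621.9 -31.2  61. ] yaw 108.29 F [ 3.3 -9.2  7.7] grip 0.352
```

View pics/wrist4.png

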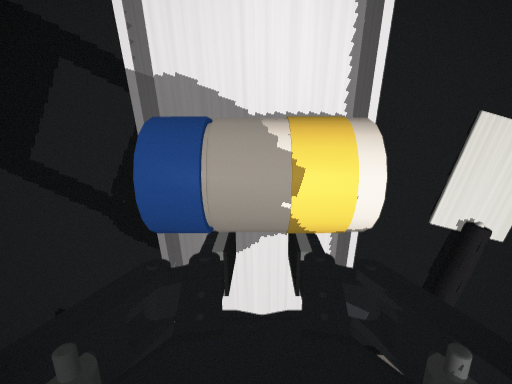

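View pics/scene4.png

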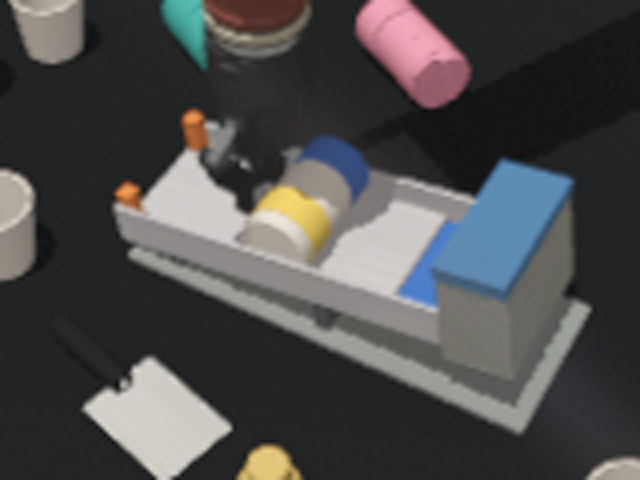

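Emit:
apply_moves(deltas=[30,7,0,0.5,0,30,8,0,0,0,30,8,0,-0.5,0,30,8,0,-1.1,0,30,8,0,-1.1,0,30,8,0,-1.1,0,30,8,0,-1.1,0,30,8,0,-1.1,0,30,5,0,-0.7,0])

```text
clock: 7.68
tcp_pos: [598.9, 33.2, 66.3]
tool_rot: [1.835, 2.543, -0.006]
ft_force: [0.2, -16.1, 10.6]
grip_width: 0.355
```

```bash
python3 m.py;  python3 - <<'E'
from workcell import *
import cv2
for n in("wrist","scene"):
    s=snapshot(n); im=s["pixels"]; 
    if n!="wrist": cx,cy=(275,235) if n=="scene" else (280,168); im=cv2.resize(im[cy-60:cy+60,cx-80:cx+80],None,fx=4,fy=4,interpolation=cv2.INTER_CUBIC)
    cv2.imwrite(f"pics/{n}5.png",im)
E
```

```text
7.675 [598.9  33.2  66.3] yaw 108.38 F [  0.2 -16.1  10.6] grip 0.355
```

View pics/wrist5.png

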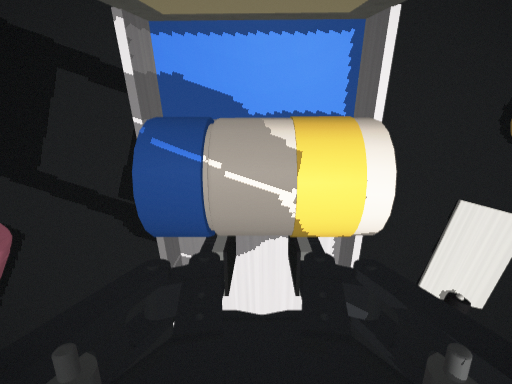

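View pics/scene5.png

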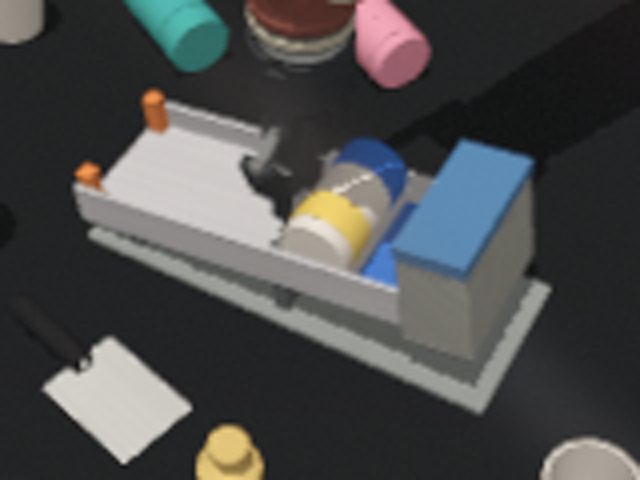

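Emit:
apply_moves(deltas=[30,5,-0.5,-0.6,0,30,5,-0.5,-0.6,0,30,5,0,-0.6,0,30,4,0,-0.6,0,30,4,0,-0.4,0,30,4,0,-0.4,0,30,3,0,-0.2,0,30,0,0,0,0])

```text
clock: 8.78
tcp_pos: [585.8, 64.9, 66.1]
tool_rot: [-1.837, -2.545, 0.002]
ft_force: [-0.1, -0.1, -0.8]
grip_width: 0.351
```

```bash
python3 m.py;  python3 - <<'E'
from workcell import *
import cv2
for n in("wrist","scene"):
    s=snapshot(n); im=s["pixels"]; 
    if n!="wrist": cx,cy=(275,235) if n=="scene" else (280,168); im=cv2.resize(im[cy-60:cy+60,cx-80:cx+80],None,fx=4,fy=4,interpolation=cv2.INTER_CUBIC)
    cv2.imwrite(f"pics/{n}6.png",im)
E
```

```text
8.775 [585.8  64.9  66.1] yaw 108.36 F [-0.1 -0.1 -0.8] grip 0.351
```

View pics/wrist6.png

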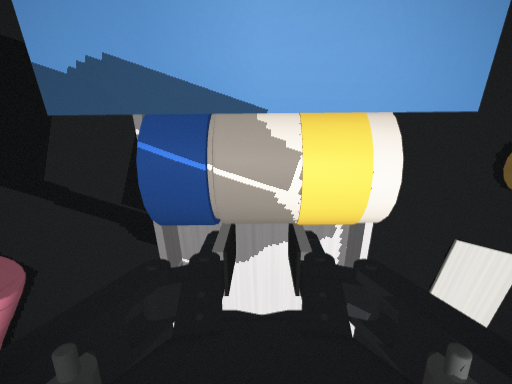

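View pics/scene6.png

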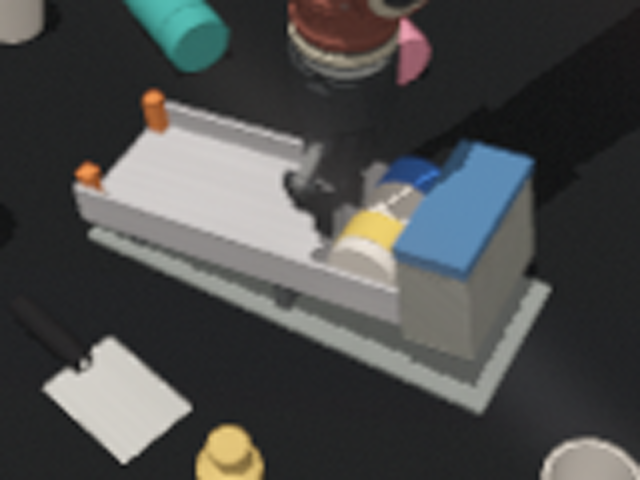

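Emit:
apply_moves(deltas=[30,-12,0,-1,0,30,-15,0,-2,0,30,0,0,-40,0,30,0,0,-55,0,30,0,0,-55,0,30,0,0,-20,0,10,-50,0,0,0,0,-50,0,0,0,0,-50,0,0,0,0,0,0,0,0])

```text
clock: 10.12
tcp_pos: [642.8, -107.9, 238.9]
tool_rot: [-1.845, -2.541, 0.002]
ft_force: [-0.5, 1.0, -0.1]
grip_width: -0.003
```

```bash
python3 m.py;  python3 - <<'E'
from workcell import *
from h import *
q=np.load("q.npy"); A=.14
def g2w(q,p):
    x,y,z=p; px=x*np.cos(A)-z*np.sin(A); pz=58+x*np.sin(A)+z*np.cos(A); c,s=np.cos(q[2]),np.sin(q[2])
    return np.array([q[0]+c*px-s*y,q[1]+s*px+c*y,pz])
for x in(18,8,0): print(x,[proj("scene",g2w(q,(x,y,22 if x>9 else 28))).round(1) for y in(-50,50)],[proj("top",g2w(q,(x,y,22 if x>9 else 28))).round(1) for y in(-50,50)])
for n in("top","scene"):
    s=snapshot(n); im=s["pixels"]; cv2.imwrite(f"pics/{n}7f.png",im)
    cx,cy=(275,235) if n=="scene" else (200,190); im=cv2.resize(im[cy-60:cy+60,cx-80:cx+80],None,fx=4,fy=4,interpolation=cv2.INTER_CUBIC)
    cv2.imwrite(f"pics/{n}7.png",im)
E
```

```text
10.125 [ 642.8 -107.9  238.9] yaw 108.04 F [-0.5  1.  -0.1] grip -0.003
18 [array([284.6, 244.4]), array([300.1, 221.7])] [array([195. , 175.8]), array([206. , 207.8])]
8 [array([281.3, 241.9]), array([297. , 219.4])] [array([198.3, 174.2]), array([209.4, 206.3])]
0 [array([278.8, 241.1]), array([294.6, 218.7])] [array([201. , 173.4]), array([212. , 205.5])]
```

View pics/top7.png

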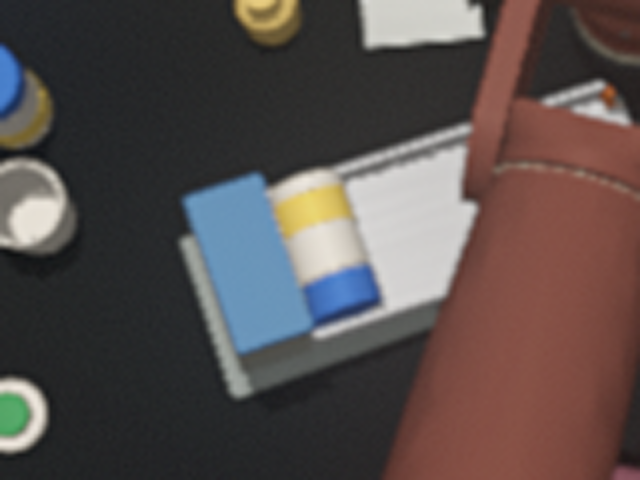

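View pics/scene7.png

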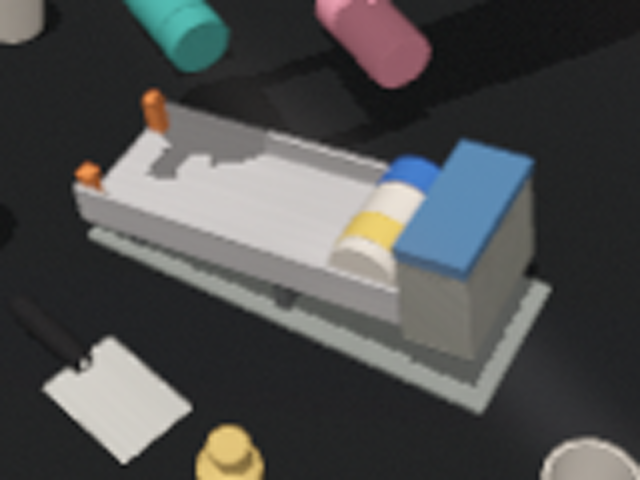

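```bash
python3 m.py 467 352 220;  python3 - <<'E'
import cv2
im=cv2.imread("pics/top7f.png"); cv2.imwrite("pics/green.png",cv2.resize(im[204:264,82:162],None,fx=7,fy=7,interpolation=cv2.INTER_CUBIC))
E
```

```text
10.225 [ 642.4 -104.8  239.3] yaw 108.23 F [-0.5  0.4 -0.3] grip -0.002
tool delta [488.7 -23.7  20.2]
```

View pics/green.png

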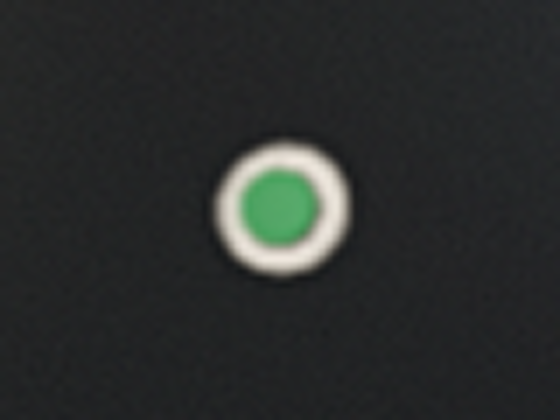

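Button candidates in the top view: green at (121,233), red (360,237), brown (397,232) and purple (362,274). The only green one in a white housing is (121,233), and the enlarged crop confirms it. I'm moving above it now.

Emit:
apply_moves(deltas=[0,54,-2.6,0,0,0,54,-2.6,0,0,0,54,-2.6,0,0,0,54,-2.6,0,0,0,54,-2.6,0,0,0,54,-2.6,0,0,0,54,-2.6,0,0,0,54,-2.6,0,0,0,54,-2.6,0,0,0,0,0,0,0])

```text
clock: 11.48
tcp_pos: [465.2, 353.1, 240.3]
tool_rot: [-1.83, -2.552, 0.0]
ft_force: [-0.3, -0.2, -0.4]
grip_width: 0.003
```

Emit:
apply_moves(deltas=[0,0,0,50,0,0,0,0,50,0,0,0,0,50,0,0,0,0,20,0,0,0,0,0,0,0,0,0,0,0])

```text
clock: 12.22
tcp_pos: [469.6, 350.6, 73.2]
tool_rot: [1.839, 2.545, 0.006]
ft_force: [0.1, 0.1, 0.9]
grip_width: -0.003
```

```bash
python3 m.py 467 352.5 22;  python3 - <<'E'
from workcell import *
from h import *
s=snapshot("wrist"); cv2.imwrite("pics/wrist8.png",s["pixels"])
s=snapshot("scene"); im=s["pixels"]; cv2.imwrite("pics/scene8.png",cv2.resize(im[200:320,300:460],None,fx=4,fy=4,interpolation=cv2.INTER_CUBIC))
E
```

```text
12.225 [469.6 350.6  73.2] yaw 108.31 F [0.1 0.1 0.9] grip -0.003
tool delta [ 2.6 -2.1 51.2]
```

View pics/wrist8.png

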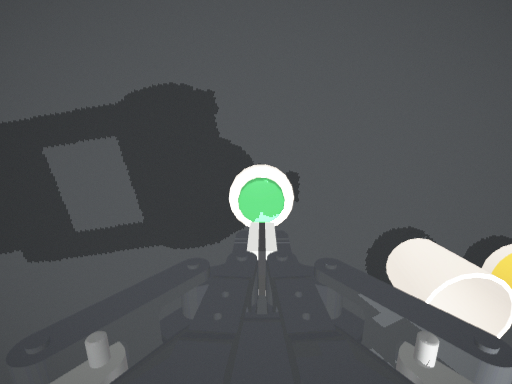

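View pics/scene8.png

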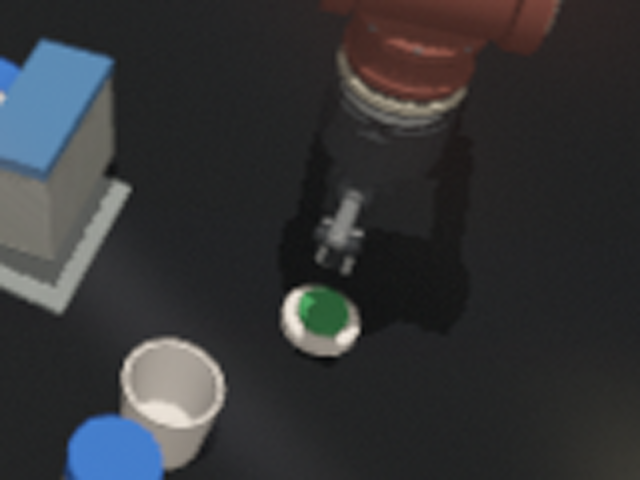

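```bash
python3 - <<'E'
from workcell import *
from h import *
from scipy.spatial.transform import Rotation as R
o=get_obs(); s=snapshot("wrist"); T=s["T_tool_cam"];K=s["camera_matrix"]
m=cv2.inRange(cv2.cvtColor(s["pixels"],cv2.COLOR_BGR2HSV),(50,120,60),(80,255,255)); x,y,w,h=cv2.boundingRect(m); u,v=x+w/2,y+h/2
print(x,y,w,h)
r=T[:3,:3]@np.linalg.inv(K)@[u,y+w/2,1]; c=T[:3,3]; print("button in tool", c+r*((o["tcp_pos"][2]-22)-c[2])/r[2], o["tcp_pos"])
E
```

```text
239 178 45 45
button in tool [ 6.01936307  0.69492919 51.45608228] [469.70317822 350.74797909  73.45608228]
```

Emit:
apply_moves(deltas=[0,4.5,0,0,0,0,0,0,25,0,0,0,0,15,0,0,0,0,6,0,0,0,0,4,0,0,0,0,3,0,0,0,0,2,0,0,0,0,0,0])

```text
clock: 13.38
tcp_pos: [466.7, 354.2, 16.2]
tool_rot: [-1.84, -2.547, -0.0]
ft_force: [-3.7, -1.9, 4.7]
grip_width: -0.007
```

Emit:
apply_moves(deltas=[0,0,0,1.5,0,0,0,0,1.5,0,0,0,0,0,0,0,0,0,0,0])

```text
clock: 13.88
tcp_pos: [466.9, 354.3, 15.8]
tool_rot: [-1.839, -2.547, 0.001]
ft_force: [-10.0, -5.4, 20.0]
grip_width: 0.003
```

```bash
python3 m.py
```

```text
13.875 [466.9 354.3  15.8] yaw 108.33 F [-10.   -5.4  20. ] grip 0.003
```

Emit:
apply_moves(deltas=[0,0,0,-3,0,0,0,0,-10,0,0,0,0,-40,0,0,0,0,-55,0,0,0,0,-55,0,0,0,0,-40,0,0,-50,10,0,0,0,0,0,0,0])

```text
clock: 14.88
tcp_pos: [493.4, 308.1, 216.7]
tool_rot: [1.843, 2.542, 0.003]
ft_force: [-0.3, 0.4, -0.6]
grip_width: 0.001
```

```bash
python3 m.py;  python3 - <<'E'
from workcell import *
from h import *
for n in("scene","top"):
    s=snapshot(n); cv2.imwrite(f"pics/{n}9.png",s["pixels"])
im=s["pixels"]; im=cv2.imread("pics/scene9.png");cv2.imwrite("pics/scene9c.png",cv2.resize(im[175:315,215:400],None,fx=4,fy=4,interpolation=cv2.INTER_CUBIC))
E
```

```text
14.875 [493.4 308.1 216.7] yaw 108.12 F [-0.3  0.4 -0.6] grip 0.001
```

View pics/scene9c.png

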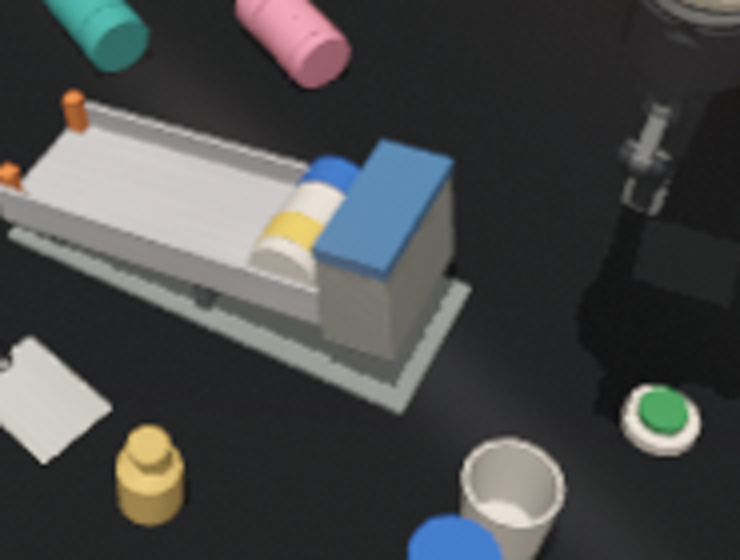

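View pics/top9.png

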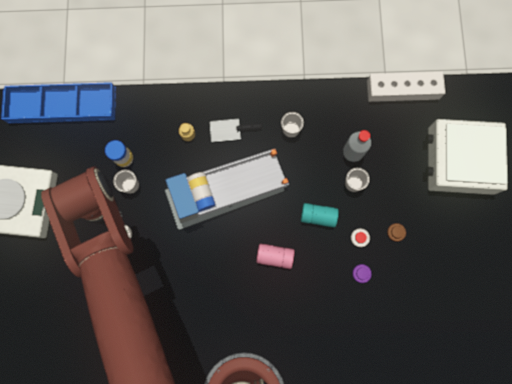

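The jar is still in the seat at (201,190) in the top view. The green button is back up, nothing else has moved, and the arm is clear.

```bash
python3 -c "
from workcell import *
print(sign_off())"
```

```text
the job is handed in; nothing more can be done
None
```

I pushed the jar up the gutter from behind, with the fingers about 30 mm apart, until it dropped into the blue seat against the lamp reader. I then pressed the green button with the shut fingers and let it go. The job was handed in at about 15 s of the 48 s allowed.

- **Jar:** when it dropped, the finger force fell from about 16 N to zero. It was still against the reader with the fingers clear, both before and after the press. I judged this from the pictures; I did not measure its position to the 2 mm.
- **Button:** the press met a hard stop at 20 N with the fingertips at about 15.8 mm, roughly 6 mm below the button's top; 5 N is enough for fully down. The last picture shows the button up again.
- **Everything else:** the red button, look-alikes, cups and other items look unmoved in the last top view.
- **What disagreed:**
  - Measured TCP positions wandered by a few millimetres between readings, and I corrected for this as I went.
  - During the push the force built up and pulled slightly sideways. The jar's end may have rubbed a side wall; it did not jam.
  - The press also showed about 11 N of sideways force.

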